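Zero the spectrometer, then start a scan

ROBOT

A 6-joint arm with a two-finger parallel gripper is mounted at the origin on the work surface. World frame = base frame: x ahead of the robot, y to its left, z up, the work surface at z = 0. Lengths are in m, angles in rad, forces in N, time in s.
With the tool pointing down it reaches from about 0.4 to 0.825 m from the base axis. Payload 7 kg.
Tool frame: the origin (TCP) lies at the very end of the fingers, on their centre line; the grasp point (between the pads) lies ctrl.pinch_z behind it (ctrl.pinch_z is the distance from the TCP to the grasp point, in m); z points along the fingers, y is the direction in which the jaws open and shut (so a half turn about z gives the same grasp; the last joint's range is limited). The gripper opens to 88 mm and grips with 3 to 60 N. Pads are 19 mm wide; open, the fingers measure 130 mm over their backs; the gripper's body (78 mm by 193 mm) begins 47 mm behind the grasp point.
Start: joints at [-0.936, 0.359, 0.012, 0, -1.224, -0.288], TCP at [0.229, -0.635, 0.227] pointing down, gripper open.
Joint ranges: [-3.07, 3.07], [-1.43, 2.12], [-1.02, 1.25], [-3.03, 1.67], [-3.05, -0], [-3.03, 3.03]. Speed limits (rad/s): [2.39, 2.39, 3.01, 3.14, 3.14, 3.14].

INTERFACE

Orientations are given as a unit quaternion [w, x, y, z].
In Python, from rig import ctrl, cams gives the robot as it stands. The module is installed in compiled form; this text tells all that it offers.
- The arm moves only by the tool apply_moves, never from a script. Its argument "deltas" is one flat list of numbers, 7 for each row, row after row: the gripper's target within -1 to 1 (fully open at 1, half-way at 0, shut at -1), then the shift along the tool's x, y, z in m, then the turn, a rotation vector about the tool's x, y, z in rad. A call has 1 to 8 rows; each row is the pose to reach, as a shift and turn from the pose commanded when the call began, along the tool's axes at that moment; what a row does not reach only later rows make up. A row lasts 1/8 s, in which the tool goes at most 62.5 mm and 10.7 degrees, less where a joint would pass 70% of its speed; a pose out of reach is approached as far as the arm can. A call with a gripper value outside its range is refused whole. The fingers move at their own pace and stop on an object; the grip force is fixed at half the most. Time passes only in rows, so rows that repeat a pose let the fingers close. It gives the time, the measured TCP pose, the force and the opening at its end, in the units of the state.
- ctrl.observe(): the state, without advancing time (a new reading comes with each control period).
- cams.get_image(name): name is "side" or "top"; returns a dict with "pixels" (480x640x3 uint8, blue, green, red), "fx", "fy", "cx", "cy" (pixels), "distortion" ([k1, k2, p1, p2, k3] as OpenCV has them; the pictures are not rectified), "R" (3x3) and "t" (3): a world point X has camera coordinates R X + t. Camera axes: x right, y down, z forward; pixel columns grow to the right and rows downward; lengths in m; the calibration is good to about 2 mm. A picture is of the moment at which its call begins. There is no depth.
- ctrl.sign_off(): hands the job in, once; it reports no verdict.
The state is a dict: "time": time; "joints": joint angles; "dq": joint speeds; "joint_torque": joint torques, N m; "tool_pos": TCP position; "tool_rot": TCP orientation; "force": force on the tool from outside, world axes, zero at the start; "ft_torque": the same for the moment, N m; "grip_width": finger opening in m.
Only numpy, scipy, OpenCV 4.12 (cv2) and the standard library are available. Lean on these libraries where they do the work, as an engineer would, in place of code of your own. Each camera call takes 0.05 s, during which the arm holds its last target.

TASK

At the spectrometer's low white console, zero the instrument and then start a scan: press the large square key all the way down and let it come back up, then press the long bar key all the way down and let it come back up. Press one key at a time, and do not press the round key or the small square key in the same row.

Things in the scene. Friction and masses are not known exactly. Their poses are not given: they have to be found in the camera images.
- square_key_top (a point): The large square key (zero): white plastic, 38 x 38 mm. One of 4 keys in a row along its y, 72 mm apart, order varying, on a white console 200 x 310 x 50 mm. This point: centre of its top face, 69 mm above the table, 14 mm above its black 68 x 64 mm bezel; it sinks with the key: straight down 8 mm to a firm stop, sprung (1.5 N to start, 5 N at the stop). z up, x away from the robot.
- bar_key_top (a point): The long bar key (scan): white plastic, 58 mm long (along its x) and 24 mm wide (along its y). One of 4 keys in a row along its y, 72 mm apart, order varying, on a white console 200 x 310 x 50 mm. This point: centre of its top face, 69 mm above the table, 14 mm above its black 68 x 64 mm bezel; it sinks with the key: straight down 8 mm to a firm stop, sprung (1.5 N to start, 5 N at the stop). z up, x away from the robot.
- round_key_top (a point): The round key, not to be pressed: white plastic, 38 mm in diameter. One of 4 keys in a row along its y, 72 mm apart, order varying, on a white console 200 x 310 x 50 mm. This point: centre of its top face, 69 mm above the table, 14 mm above its black 68 x 64 mm bezel; it sinks with the key: straight down 8 mm to a firm stop, sprung (1.5 N to start, 5 N at the stop). z up, x away from the robot.
- small_key_top (a point): The small square key, not to be pressed: white plastic, 18 x 18 mm. One of 4 keys in a row along its y, 72 mm apart, order varying, on a white console 200 x 310 x 50 mm. This point: centre of its top face, 69 mm above the table, 14 mm above its black 68 x 64 mm bezel; it sinks with the key: straight down 8 mm to a firm stop, sprung (1.5 N to start, 5 N at the stop). z up, x away from the robot.

How it is judged:
By the outcome, as a careful person would: the job done as asked, in the order asked, and still so for the second after the job is handed in, with the robot touching nothing.
It also fails if it takes over 32 s, if anything falls off the work surface, if the arm or the gripper's body presses on something with over 40 N, if the wrist force passes 120 N, or if a joint passes its speed limit or range.

## Working session

There is one attempt and no reset: what is moved stays moved. The work goes in short steps, Python scripts to look and compute and a tool call to move; the robot and the scene stay as the last step left them, time stands still between calls to the robot, and variables do not carry over. Pictures are saved under pics/ and viewed, and the job is handed in when it is done.

Besides the shell and the picture viewer there is one more tool, called after "Call:" in YAML: its name, and indented under it one key for each argument. apply_moves: Moves the arm, as the interface text tells. Its arguments: {"type":"object","properties":{"deltas":{"type":"array","items":{"type":"number"}}},"required":["deltas"]}

```bash
mkdir -p pics; python3 - <<'E'
from rig import ctrl,cams
import cv2,pickle
d={}
for n in("top","side"):
    i=cams.get_image(n);d[n]=i;cv2.imwrite(f"pics/{n}0.png",i["pixels"])
    print(n,i["fx"],i["distortion"],i["R"],i["t"])
pickle.dump(d,open("im0.pkl","wb"))
s=ctrl.observe();print(s,ctrl.pinch_z)
E
```

```text
top 492.1158849911796 [-0.09257224  0.          0.          0.          0.        ] [[-3.03186440e-04 -9.99850930e-01  1.72634411e-02]
 [-9.92815932e-01 -1.76462987e-03 -1.19638671e-01]
 [ 1.19651300e-01 -1.71756922e-02 -9.92667398e-01]] [0.03444443 0.5833475  0.69109002]
side 532.0284810554061 [0.02060753 0.         0.         0.         0.        ] [[ 0.99946231 -0.03275356 -0.0015123 ]
 [-0.0214305  -0.61764464 -0.78616527]
 [ 0.02481565  0.78577497 -0.61801446]] [-0.57453936  0.12281311  0.74062203]
{'time': 0.1, 'joints': array([-9.35920745e-01,  3.59324295e-01,  1.11622950e-02, -3.16663823e-04,
       -1.22413352e+00, -2.88101553e-01]), 'dq': array([ 0.00252029, -0.00164132,  0.00198448, -0.00153312, -0.0010242 ,
       -0.00082798]), 'joint_torque': array([-4.54158826e-04, -5.84162521e+01,  2.93749273e+01,  7.01536685e+00,
        1.01467530e-02, -9.03086902e-05]), 'tool_pos': array([ 0.22923347, -0.63440915,  0.22571423]), 'tool_rot': array([-2.00482379e-04, -1.72466413e-01,  9.85015103e-01,  7.37472252e-04]), 'force': array([ 0.39634187, -0.40348826, -0.05087205]), 'ft_torque': array([-0.00724838,  0.04279849, -0.00649205]), 'grip_width': 0.08742374700151685} 0.0188
```

View pics/top0.png

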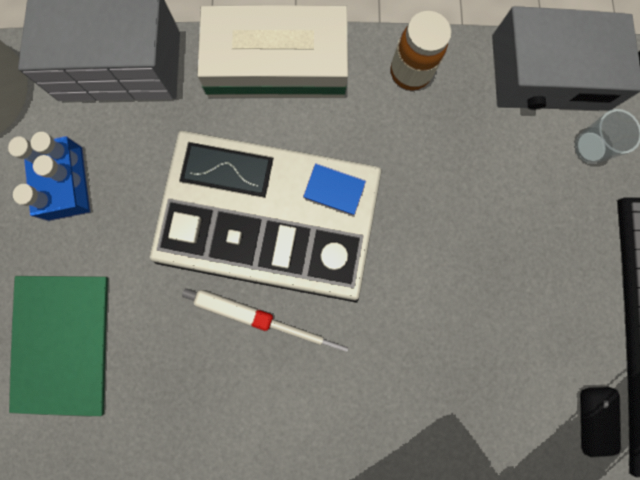

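View pics/side0.png

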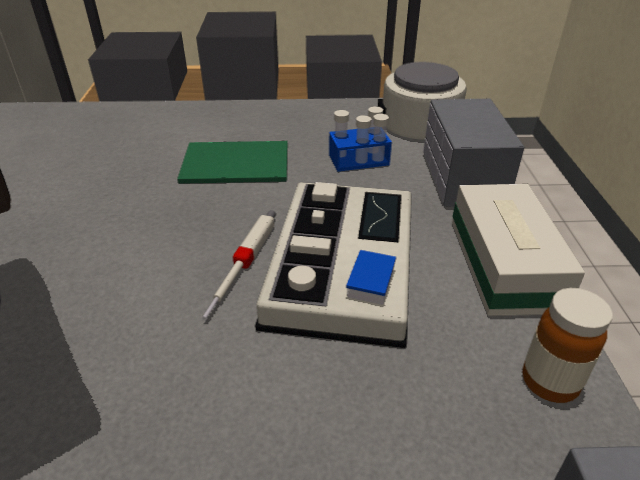

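In the top view the row runs left to right: square (184,228), small (233,237), bar (284,246), round (334,256). The side view shows the same order. Next I measure the positions.

```bash
cat > h.py <<'E'
import numpy as np,cv2
def ray(i,u,v,z):
    K=np.array([[i["fx"],0,i["cx"]],[0,i["fy"],i["cy"]],[0,0,1]])
    p=cv2.undistortPoints(np.array([[[u,v]]],float),K,np.array(i["distortion"]))[0,0]
    R=np.array(i["R"]);c=-R.T@np.array(i["t"]);d=R.T@np.array([p[0],p[1],1])
    return c+d*(z-c[2])/d[2]
E
python3 - <<'E'
import pickle
from h import *
d=pickle.load(open("im0.pkl","rb"))
for n,seeds in(("top",[(184,228),(233,237),(284,246),(334,256)]),("side",[(325,188),(318,214),(310,240),(302,273)])):
    i=d[n];g=i["pixels"].min(axis=2)
    for th in (120,195):
        m=(g>th).astype(np.uint8);_,L,st,ce=cv2.connectedComponentsWithStats(m,connectivity=4)
        P=[]
        for s in seeds:
            k=L[s[1],s[0]];P.append(ray(i,*ce[k],.069));c,_=cv2.findContours((L==k).astype(np.uint8),0,1)
            r=cv2.minAreaRect(c[0]);print(n,th,g[s[1],s[0]],st[k],ce[k].round(1),P[-1].round(4),ray(i,*r[0],.069).round(4))
        v=P[3]-P[0];print(v,np.linalg.norm(v)/3,np.degrees(np.arctan2(v[0],-v[1])))
    R=np.array(i["R"]);print(-R.T@np.array(i["t"]))
    cv2.imwrite(f"pics/{n}z.png",cv2.resize(i["pixels"][190:290,150:370] if n=="top" else i["pixels"][170:310,260:420],None,fx=3.5,fy=3.5,interpolation=0))
E
```

```text
top 120 209 [169 212  31  31 706] [183.6 227. ] [0.5926 0.2215 0.069 ] [0.5927 0.2215 0.069 ]
top 120 218 [226 230  15  14 159] [233.2 236.4] [0.5794 0.151  0.069 ] [0.5793 0.1511 0.069 ]
top 120 220 [272 225  24  43 699] [283.4 246.1] [0.5658 0.0804 0.069 ] [0.5658 0.0803 0.069 ]
top 120 220 [321 243  27  27 564] [333.8 255.6] [0.5526 0.0097 0.069 ] [0.552  0.0095 0.069 ]
[-0.04006129 -0.21176015  0.        ] 0.07183876037801647 -10.712747259912085
top 195 209 [170 214  28  27 567] [183.5 227.1] [0.5924 0.2217 0.069 ] [0.5928 0.2218 0.069 ]
top 195 218 [228 231  11  12 103] [233.1 236.5] [0.5792 0.1511 0.069 ] [0.5793 0.1511 0.069 ]
top 195 220 [273 226  22  41 581] [283.3 246.1] [0.5658 0.0804 0.069 ] [0.566  0.0803 0.069 ]
top 195 220 [322 244  25  25 475] [333.7 255.6] [0.5525 0.0099 0.069 ] [0.552  0.0095 0.069 ]
[-0.03993061 -0.21181573  0.        ] 0.07184888363516541 -10.675868379787355
[0.49647731 0.04733863 0.75521882]
side 120 178 [ 257  182  154  140 7230] [349.5 258.4] [0.6218 0.0422 0.069 ] [0.6074 0.0638 0.069 ]
side 120 178 [312 210  12   7  70] [317.6 213.2] [0.5808 0.1527 0.069 ] [0.5806 0.1533 0.069 ]
side 120 174 [290 236  41  13 389] [310.5 241.7] [0.5681 0.0816 0.069 ] [0.5674 0.0818 0.069 ]
side 120 178 [288 265  28  19 394] [301.4 274.4] [0.5541 0.0113 0.069 ] [0.554  0.0112 0.069 ]
[-6.76490847e-02 -3.09090906e-02 -5.55111512e-17] 0.024791957801747148 -65.44418233845497
side 195 178 [     0      0    640    480 307200] [319.5 239.5] [0.5814 0.0864 0.069 ] [0.5814 0.0864 0.069 ]
side 195 178 [     0      0    640    480 307200] [319.5 239.5] [0.5814 0.0864 0.069 ] [0.5814 0.0864 0.069 ]
side 195 174 [     0      0    640    480 307200] [319.5 239.5] [0.5814 0.0864 0.069 ] [0.5814 0.0864 0.069 ]
side 195 178 [     0      0    640    480 307200] [319.5 239.5] [0.5814 0.0864 0.069 ] [0.5814 0.0864 0.069 ]
[0. 0. 0.] 0.0 180.0
[ 0.55848337 -0.52492561  0.55339765]
```

View pics/topz.png

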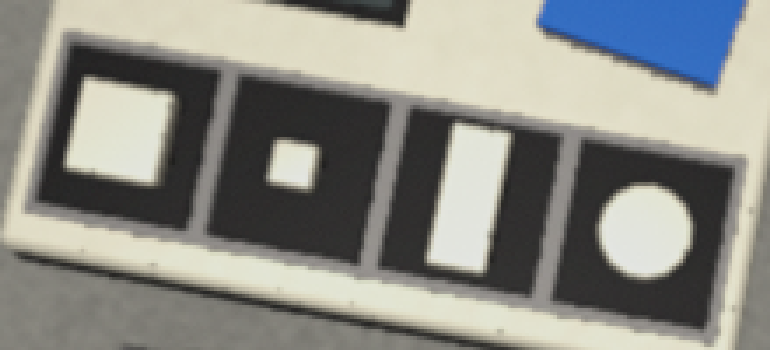

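Call:
apply_moves:
  deltas: [-1,-0.04,0.043,0,0,0,-0.065,-1,-0.08,0.086,0,0,0,-0.13,-1,-0.12,0.129,0,0,0,-0.195,-1,-0.16,0.172,0,0,0,-0.26,-1,-0.2,0.215,0,0,0,-0.325,-1,-0.24,0.258,0,0,0,-0.39,-1,-0.28,0.301,0,0,0,-0.455,-1,-0.32,0.344,0,0,0,-0.52]

```text
time: 1.1
tool_pos: [0.4137, -0.2007, 0.2266]
tool_rot: [0.0, -0.421, 0.907, -0.0]
force: [1.6, 0.0, 0.2]
grip_width: 0.0133
```

```bash
cat >> h.py <<'E'
from scipy.spatial.transform import Rotation as Ro
def need(target,jaw_deg=169.3):
    from rig import ctrl
    s=ctrl.observe();q=s["tool_rot"];R=Ro.from_quat([q[1],q[2],q[3],q[0]])
    a=np.radians(jaw_deg);y=np.array([np.cos(a),np.sin(a),0]);z=np.array([0,0,-1.]);x=np.cross(y,z)
    Rt=Ro.from_matrix(np.c_[x,y,z])
    print("t",s["time"],"pos",s["tool_pos"].round(4),"F",s["force"].round(2),"w",s["grip_width"],"j",s["joints"].round(2))
    print("shift",R.inv().apply(np.array(target)-s["tool_pos"]).round(4),"turn",(R.inv()*Rt).as_rotvec().round(4))
E
python3 -c "
from h import *
need([.593,.222,.13])"
```

```text
t 1.1 pos [ 0.4137 -0.2007  0.2266] F [1.65 0.01 0.15] w 0.01334337982544749 j [-0.02 -0.   -0.44 -0.   -1.13 -0.68]
shift [-0.4385  0.136   0.0967] turn [-2.000e-04  2.000e-04 -5.152e-01]
```

Call:
apply_moves:
  deltas: [-1,-0.055,0.017,0,0,0,-0.065,-1,-0.11,0.034,0,0,0,-0.13,-1,-0.165,0.051,0,0,0,-0.195,-1,-0.22,0.068,0,0,0,-0.26,-1,-0.275,0.085,0,0,0,-0.325,-1,-0.33,0.102,0,0,0,-0.39,-1,-0.385,0.119,0,0,0,-0.455,-1,-0.438,0.136,0,0,0,-0.515]

```text
time: 2.1
tool_pos: [0.5936, 0.2212, 0.2262]
tool_rot: [-0.0, -0.638, 0.77, 0.0]
force: [1.0, -0.5, 0.4]
grip_width: 0.0004
```

```bash
python3 -c "
from h import *
need([.593,.222,.085])"
```

```text
t 2.1 pos [0.5936 0.2212 0.2262] F [ 0.99 -0.52  0.41] w 0.00044548617383897667 j [ 0.66  0.29 -0.09 -0.   -1.19 -0.85]
shift [-0.0007  0.0007  0.1412] turn [ 0.0004 -0.0003  0.0001]
```

Descend to about 85 mm and look before touching.

Call:
apply_moves:
  deltas: [-1,0,0,0.05,0,0,0,-1,0,0,0.1,0,0,0,-1,0,0,0.13,0,0,0,-1,0,0,0.141,0,0,0,-1,0,0,0.141,0,0,0]

```text
time: 2.72
tool_pos: [0.5933, 0.2193, 0.0854]
tool_rot: [-0.0, -0.637, 0.771, -0.0]
force: [-0.4, -0.4, -0.0]
grip_width: 0.0004
```

```bash
python3 -c "
from h import *
from rig import cams
need([.593,.222,.069])
for n in('top','side'):
    cv2.imwrite(f'pics/{n}1.png',cams.get_image(n)['pixels'])
a=cv2.imread('pics/side1.png')[90:340,200:450];cv2.imwrite('pics/side1z.png',cv2.resize(a,(590,590),interpolation=0))
"
```

```text
t 2.725 pos [0.5933 0.2193 0.0854] F [-0.37 -0.45 -0.04] w 0.0003842027442878808 j [ 0.66  0.41 -0.26  0.   -0.9  -0.85]
shift [-0.0027  0.0008  0.0164] turn [ 0.0005 -0.0008 -0.0022]
```

View pics/side1z.png

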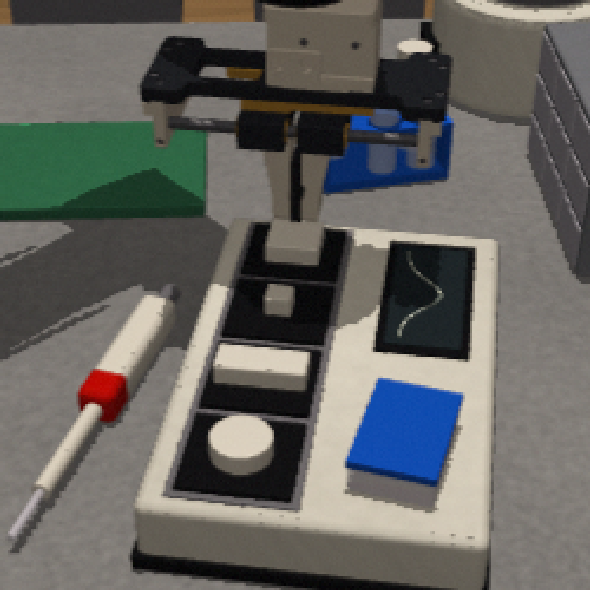

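The closed fingertips stand over the square key (zoom about (295,235)) and clear of the rest. I'll press in steps and watch the force.

Call:
apply_moves:
  deltas: [-1,-0.0025,0.001,0,0,0,0,-1,-0.0025,0.001,0.008,0,0,0,-1,-0.0025,0.001,0.014,0,0,0,-1,-0.0025,0.001,0.018,0,0,0,-1,-0.0025,0.001,0.021,0,0,0,-1,-0.0025,0.001,0.0235,0,0,0,-1,-0.0025,0.001,0.0235,0,0,0]

```text
time: 3.7
tool_pos: [0.5925, 0.2219, 0.0621]
tool_rot: [-0.0, -0.637, 0.771, 0.0]
force: [-3.3, -0.4, 4.4]
grip_width: 0.0005
```

Force is 4.4 N with about 7 mm of travel, so it is nearly at the stop. I'll continue until the stop.

Call:
apply_moves:
  deltas: [-1,0,0,0.001,0,0,0,-1,0,0,0.002,0,0,0,-1,0,0,0.0025,0,0,0,-1,0,0,0.0025,0,0,0]

```text
time: 4.2
tool_pos: [0.5926, 0.2219, 0.0611]
tool_rot: [0.0, -0.637, 0.771, -0.0]
force: [-7.9, -0.7, 14.8]
grip_width: 0.0006
```

At the firm stop: z is 0.0611 and the force is 14.8 N. Lift clear and look.

Call:
apply_moves:
  deltas: [-1,0,0,-0.006,0,0,0,-1,0,0,-0.012,0,0,0,-1,0,0,-0.03,0,0,0,-1,0,0,-0.06,0,0,0,-1,0,0,-0.06,0,0,0]

```text
time: 4.82
tool_pos: [0.5947, 0.2231, 0.1232]
tool_rot: [0.003, -0.637, 0.771, -0.001]
force: [-0.6, 0.1, 0.6]
grip_width: 0.001
```

```bash
python3 -c "
from h import *
from rig import cams
need([.5665,.081,.121])
a=cams.get_image('side')['pixels'][90:340,200:450];cv2.imwrite('pics/side2z.png',cv2.resize(a,(590,590),interpolation=0))
"
```

```text
t 4.825 pos [0.5947 0.2231 0.1232] F [-0.61  0.06  0.59] w 0.00098523271117312 j [ 0.67  0.37 -0.22  0.   -0.97 -0.86]
shift [0.1449 0.0011 0.0016] turn [-0.0045  0.0038 -0.0018]
```

View pics/side2z.png

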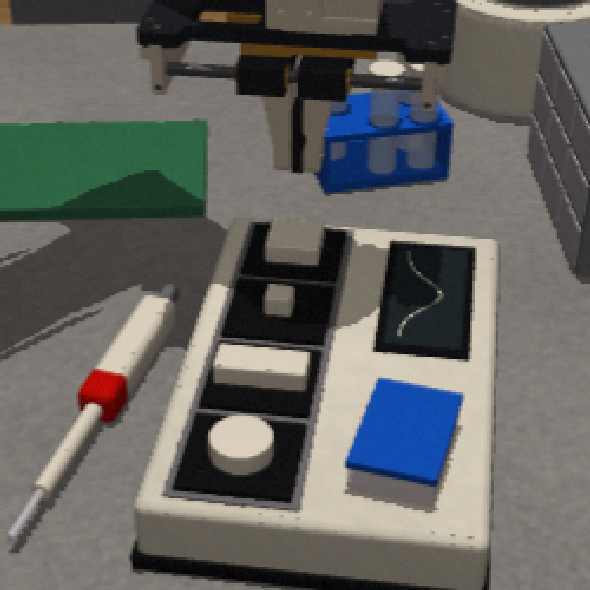

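The square key is back up, with its top edge at about (295,222) in the zoom, and the console hasn't moved. On to the bar key.

Call:
apply_moves:
  deltas: [-1,0.04,0,0,0,0,0,-1,0.09,0,0,0,0,0,-1,0.13,0,0,0,0,0,-1,0.1435,0,0,0,0,0,-1,0.1435,0,0.015,0,0,0,-1,0.1435,0,0.03,0,0,0,-1,0.1435,0,0.035,0,0,0,-1,0.1435,0,0.035,0,0,0]

```text
time: 5.88
tool_pos: [0.5655, 0.0816, 0.0836]
tool_rot: [-0.001, -0.638, 0.77, 0.0]
force: [0.1, -0.7, 0.8]
grip_width: 0.0004
```

```bash
python3 -c "
from h import *
from rig import cams
need([.5665,.081,.069])
a=cams.get_image('side')['pixels'][90:340,200:450];cv2.imwrite('pics/side3z.png',cv2.resize(a,(590,590),interpolation=0))
"
```

```text
t 5.875 pos [0.5655 0.0816 0.0836] F [ 0.07 -0.67  0.76] w 0.00039430298696595283 j [ 0.49  0.32 -0.4   0.   -0.85 -0.67]
shift [ 0.0004 -0.0011  0.0146] turn [ 0.0013 -0.0011 -0.0014]
```

View pics/side3z.png

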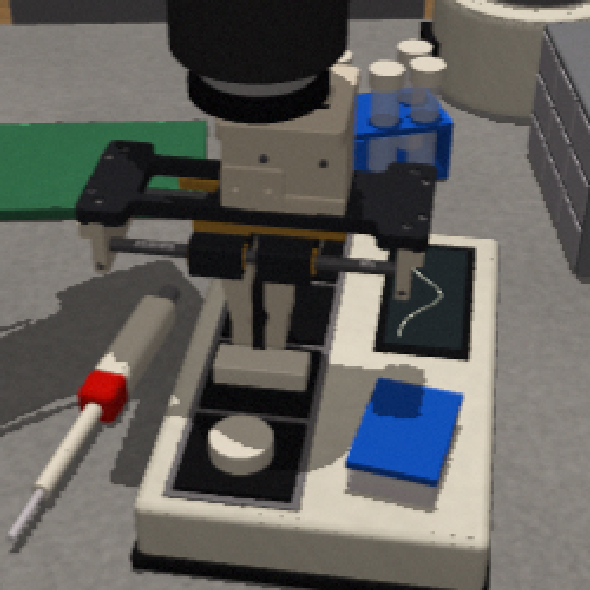

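The fingertips are over the middle of the bar key, zoom about (260,345). Press.

Call:
apply_moves:
  deltas: [-1,0,-0.001,0.006,0,0,0,-1,0,-0.001,0.012,0,0,0,-1,0,-0.001,0.016,0,0,0,-1,0,-0.001,0.019,0,0,0,-1,0,-0.001,0.0215,0,0,0,-1,0,-0.001,0.0235,0,0,0,-1,0,-0.001,0.0245,0,0,0,-1,0,-0.001,0.0245,0,0,0]

```text
time: 6.92
tool_pos: [0.5667, 0.0808, 0.0612]
tool_rot: [0.0, -0.637, 0.771, -0.0]
force: [-5.8, -0.0, 13.3]
grip_width: 0.0002
```

At the stop: 13.3 N and z 0.0612. I'll lift well clear.

Call:
apply_moves:
  deltas: [-1,0,0,-0.006,0,0,0,-1,0,0,-0.012,0,0,0,-1,0,0,-0.03,0,0,0,-1,0,0,-0.08,0,0,0,-1,0,0,-0.12,0,0,0,-1,0,0,-0.12,0,0,0,-1,0,0,-0.12,0,0,0]

```text
time: 7.8
tool_pos: [0.5664, 0.0809, 0.1796]
tool_rot: [-0.0, -0.637, 0.771, 0.0]
force: [0.3, -0.6, -0.5]
grip_width: 0.0003
```

```bash
python3 -c "
from h import *
from rig import cams
need([.5665,.081,.069])
a=cams.get_image('side')['pixels'][90:340,200:450];cv2.imwrite('pics/side4z.png',cv2.resize(a,(590,590),interpolation=0))
"
```

```text
t 7.8 pos [0.5664 0.0809 0.1796] F [ 0.26 -0.63 -0.54] w 0.00029696397362956447 j [ 0.48  0.23 -0.29 -0.   -1.06 -0.67]
shift [-1.000e-04 -1.000e-04  1.106e-01] turn [ 0.0004  0.0003 -0.0025]
```

View pics/side4z.png

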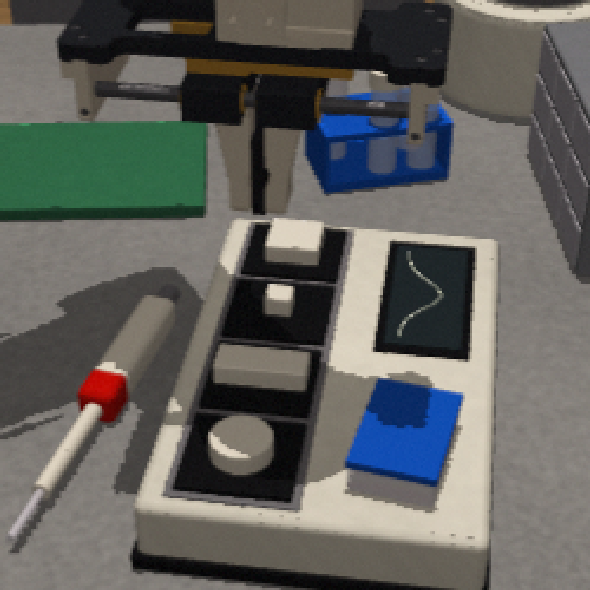

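All four keys are up, the console is where it was, and the arm is clear.

```bash
python3 -c "
from rig import ctrl
print(ctrl.sign_off())"
```

```text
the job is handed in; nothing more can be done
None
```

I pressed the large square key and then the long bar key, each all the way down with the fingers closed. Each came back up before the next step, and I handed the job in at about 8 s.

- **Square key:** the fingertips stopped at z = 0.0611 m with 14.8 N, well past the 5 N the spring gives at the stop.
- **Bar key:** they stopped at z = 0.0612 m with 13.3 N.
- **After lifting:** the last picture showed all four keys up, the console unmoved and the arm clear, with the tip at 0.18 m and about 0 N on it. The round and small square keys were never touched.
- **Disagreements:** the two cameras agreed on the bar, small and round key positions to about 2 mm. The side-view mask for the square key merged with the console, so its position came from the top view only. The close-up before pressing showed the fingertips over it. Both presses also showed a sideways force of 6–8 N at the stop, but nothing had moved afterwards.

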